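# Turn the tube mixer's wheel by its spokes until the tube points straight up

### The job

The tube mixer has stopped with its one loaded tube (purple cap) low down. Turn its wheel by gently pushing one spoke after another with the fingertips, without pinching anything or touching the tube, until the tube stands straight up with its cap on top, ready to be collected, and leave it there. The mixer must stay in its place and the other things on the worktop must be left alone.

Things in the scene. Friction and masses are not known exactly. Their poses are not given: they have to be found in the camera images.
- mixer: rotary tube mixer: a white motor housing (85 deep x 96 wide, top 186 mm above the worktop) on a grey foot plate 130 deep x 150 wide x 28 mm; about 3 kg, standing loose. Origin: underside of the foot plate, centre; z up, -x of this frame is the front (towards the robot) where the upright wheel of blue spokes sits, y to the left
- rotor (a joint): angle of the spoke wheel about its level axle, rad: 0 when the spoke with the tube points straight up; grows clockwise as seen from the front by the robot (so +1.57: tube points right, 3.14: tube hangs down). May be any number, whole turns (6.28) are the same place. Stiff bearing: the wheel turns under about 1 N at the spoke ends, does not coast and stays where it is left
- axle (a point): centre of the wheel on its axle, 160 mm above the worktop, 56 mm in front of the mixer's origin; axes as the mixer's. Six straight blue spokes, 60 degrees apart, no rim: each 12 mm wide, 10 mm deep (centred on this point), ending in a round blob of radius 9 mm at 108 mm from the axle. Hub radius 24 mm. On each spoke's front a black clip, 20 mm wide and deep, 54 to 70 mm from the axle
- cap (a point): outer end of the purple cap of the tube, 120 mm from the axle; its z axis points along the tube, outward from the axle
- tube: the one tube on the wheel: 20 mm wide, 84 mm long, purple cap outward, clipped along the front of its spoke (its centre line 18.5 mm in front of the spokes' middle plane) from 36 to 120 mm from the axle. Origin: its inner end; z outward. It is fixed in its clip
- timer: white countdown timer lying flat, 73x65x19 mm; loose bystander; origin at the centre of its underside
- rack_green: green micro tube rack full of tubes, 70x138x41 mm; loose bystander; origin at the centre of its underside
- beaker: clear plastic beaker, 64 mm wide, 78 mm high; loose bystander; origin at the centre of its underside
- weight_0: small brass-coloured weight with a knob, 19 mm wide, 22 mm high; loose bystander; origin at the centre of its underside
- micro_tube_0: clear micro tube lying on the worktop, 41x17x13 mm; loose bystander; origin at the centre of its underside
- micro_tube_1: orange micro tube lying on the worktop, 41x17x13 mm; loose bystander; origin at the centre of its underside

How it is judged:
By the outcome, as a careful person would: the job done as asked, in the order asked, and still so for the second after the job is handed in, with the robot touching nothing.
It also fails if it takes over 61 s, if anything falls off the work surface, if the arm or the gripper's body presses on something with over 40 N, if the wrist force passes 120 N, or if a joint passes its speed limit or range.

### The arm

A 7-joint arm with a two-finger parallel gripper is mounted at the origin on a cart in front of the work surface, level with it; the furniture and walls round the work are solid. World frame = base frame: x ahead of the robot, y to its left, z up, the work surface at z = 0. Lengths are in m, angles in rad, forces in N, time in s.
With the tool pointing down it reaches from about 0.4 to 0.925 m from the base axis. Payload 5.6 kg.
Tool frame: the origin (TCP) lies midway between the tips of the shut fingers; the grasp point (between the pads) lies 19 mm behind it (bot.tcp_to_grasp is the distance from the TCP to the grasp point, in m); z points along the fingers, y is the line along which they close (so a half turn about z gives the same grasp; the last joint's range is limited). The gripper opens to 85 mm and grips with 20 to 120 N. Pads are 22 mm wide; open, the fingers measure 114 mm over their backs; the gripper's body (76 mm by 85 mm) begins 54 mm behind the grasp point. The pads swing forward as they close: fully open they stand 13 mm farther back than shut.
Start: joints at [-1.263, 0.468, -0.012, 1.603, 0.006, 1.071, -0.056], TCP at [0.223, 0.61, 0.231] pointing down, gripper open.
Joint ranges: [-2.53, 2.53], [-0.31, 2.02], [-1.57, 1.55], [0.28, 2.44], [-1.29, 4.43], [0.15, 1.84], [-2.92, 2.92]. Speed limits (rad/s): [2.57, 2.57, 3.14, 3.14, 3.14, 3.14, 3.14].

### API

Orientations are given as a 3x3 rotation matrix whose columns are the frame's x, y, z axes.
In Python, from bench import bot gives the robot as it stands. The module is installed in compiled form; this text tells all that it offers.
- The arm moves only by the shell command python3 -m jog 'ROWS' [FORCE]. ROWS is JSON, a list that holds one entry, the list of rows, each a list of 5 numbers: the closure, from -1 (fully open) to 1 (shut), then the shift along the tool's x, y, z normalised to -1 to 1, where 1 is 0.12 m, then the turn about the tool's z normalised to -1 to 1, where 1 is pi/4 rad. In form: [[[jaw, dx, dy, dz, spin], ...]]. A call has 1 to 5 rows; each row is the pose to reach, as a shift and turn from the pose commanded when the call began, along the tool's axes at that moment; what a row does not reach only later rows make up. A row lasts 1/8 s, in which the tool goes at most 62.5 mm and 10.7 degrees, less where a joint would pass 70% of its speed; a pose out of reach is approached as far as the arm can. A call with a number of a shift or a turn outside -1 to 1 is refused whole. A call with a gripper value outside its range is refused whole. The fingers move at their own pace and stop on an object; FORCE is the grip in N (left out, the last holds). Time passes only in rows, so rows that repeat a pose let the fingers close. It gives the time, the measured TCP pose, the force, the opening and the grip force at its end, in the units of the state.
- bot.sense(): the state, without advancing time (a new reading comes with each control period).
- bot.capture(name): name is "scene" or "top"; returns a dict with "frame" (384x512x3 uint8, blue, green, red), "depth" (384x512 float32, m along the optical axis (not along the pixel's ray), 0 where there is no reading), "fx", "fy", "cx", "cy" (pixels), "cam_to_world" (4x4, takes a point from camera to world coordinates). Camera axes: x right, y up, looking along -z (the intrinsics and any distortion apply to the point x, -y, -z); pixel columns grow to the right and rows downward; lengths in m; the calibration is good to about 2 mm. A picture is of the moment at which its call begins.
- bot.close_job(): hands the job in; it is judged then, once.
The state is a dict: "time_s": time; "joint_positions": joint angles; "joint_vel": joint speeds; "effort": joint torques, N m; "eef_pos": TCP position; "eef_rot": TCP orientation; "contact_force": force on the tool from outside, world axes, zero at the start; "ft_torque": the same for the moment, N m; "finger_gap": opening from 0.0 (shut) to 1.0 (fully open); "gripper_force": force on a finger pad.
Only numpy, scipy, OpenCV 4.12 (cv2) and the standard library are available. Lean on these libraries where they do the work, as an engineer would, in place of code of your own. Each camera call takes 0.05 s, during which the arm holds its last target. There are 200 camera calls.

## Working session

There is one attempt and no reset: what is moved stays moved. The work goes in short steps, Python scripts to look and compute and a shell command to move; the robot and the scene stay as the last step left them, time stands still between calls to the robot, and variables do not carry over. Pictures are saved under pics/ and viewed, at most 10 in all, crops included, and the job is handed in when it is done.

```bash
mkdir -p pics; cat > h.py <<'E'
from bench import bot
import numpy as np, cv2
def grab(n,tag):
    c=bot.capture(n); np.savez(f'pics/{tag}.npz',**c); cv2.imwrite(f'pics/{tag}.png',c['frame']); return c
def pt(c,u,v,r=1):
    d=c['depth'][v-r:v+r+1,u-r:u+r+1]; d=np.median(d[d>0])
    p=np.array([(u-c['cx'])/c['fx']*d,-(v-c['cy'])/c['fy']*d,-d,1]); return (c['cam_to_world']@p)[:3]
E
python3 - <<'E'
from h import *
a=grab('scene','s0');b=grab('top','t0')
for c in(a,b): print(c['cam_to_world'].round(3).tolist(),c['fx'])
s=bot.sense();print(s['eef_pos'],s['eef_rot'],s['time_s'])
E
```

```text
[[0.61, 0.331, -0.72, -0.168], [-0.793, 0.265, -0.549, -0.628], [0.009, 0.906, 0.424, 0.63], [0.0, 0.0, 0.0, 1.0]] 397.82798260180334
[[-0.02, 0.997, -0.076, 0.49], [-0.999, -0.022, -0.029, -0.067], [-0.03, 0.076, 0.997, 1.286], [0.0, 0.0, 0.0, 1.0]] 460.34084043436644
[0.22325713 0.60992984 0.2304158 ] [[-9.39084005e-01  3.43687410e-01 -4.42333010e-04]
 [ 3.43687673e-01  9.39082720e-01 -1.55826091e-03]
 [-1.20167370e-04 -1.61536230e-03 -9.99998688e-01]] 0.1
```

View pics/s0.png

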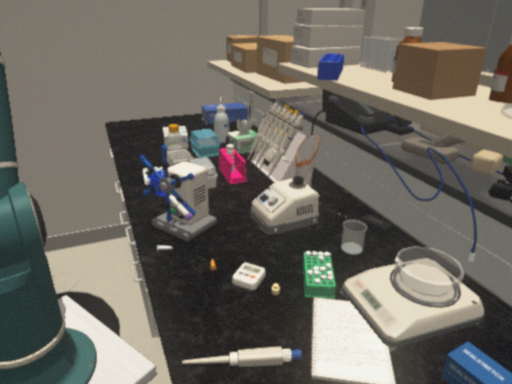

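View pics/t0.png

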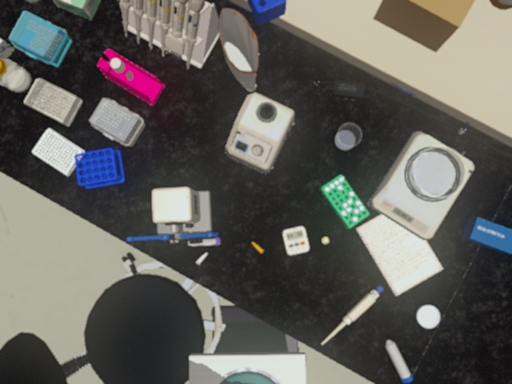

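The scene view shows the mixer at about (185,200) with its wheel facing the robot and the purple cap at about (188,212). In the top view the wheel is edge-on along row ~238, cols 127–220, and the tube is on the right at (205,241).

```bash
python3 - <<'E'
from h import *
a=dict(np.load('pics/s0.npz'));b=dict(np.load('pics/t0.npz'))
x=cv2.resize(a['frame'][140:245,120:230],None,fx=5,fy=5,interpolation=2)
y=cv2.resize(b['frame'][175:280,115:235],None,fx=4,fy=4,interpolation=2)
x=cv2.resize(x,(440,420)); y=cv2.resize(y,(360,315))
o=np.zeros((420,800,3),'u1'); o[:,:440]=x; o[:315,440:]=y
cv2.imwrite('pics/c0.png',o)
# cloud
for c,n,(u0,u1,v0,v1) in((a,'s',(120,230,140,245)),(b,'t',(115,235,175,280))):
    P=[];C=[]
    for v in range(v0,v1):
        for u in range(u0,u1):
            if c['depth'][v,u]>0:P.append(pt(c,u,v,0));C.append(c['frame'][v,u])
    P=np.array(P);C=np.array(C).astype(int)
    hsv=cv2.cvtColor(C[None].astype('u1'),cv2.COLOR_BGR2HSV)[0].astype(int)
    blue=(hsv[:,0]>100)&(hsv[:,0]<125)&(hsv[:,1]>120)&(hsv[:,2]>60)&(P[:,2]>.02)
    pur=(hsv[:,0]>=126)&(hsv[:,0]<160)&(hsv[:,1]>60)&(P[:,2]>.02)
    wh=(hsv[:,1]<60)&(abs(P[:,2]-.186)<.006)
    gp=(abs(P[:,2]-.028)<.005)&(hsv[:,1]<60)&(hsv[:,2]>60)
    for k,m in(('blue',blue),('pur',pur),('white',wh),('foot',gp)):
        Q=P[m]
        if len(Q)>3: print(n,k,len(Q),np.percentile(Q,[3,50,97],axis=0).round(3).tolist())
        if k in('white','foot') and len(Q)>9: r=cv2.minAreaRect((Q[:,:2]*1000).astype('f4'));print(r)
        if k=='blue' and len(Q)>9: print(np.polyfit(Q[:,1],Q[:,0],1))
E
```

```text
s blue 483 [[0.469, 0.066, 0.029], [0.474, 0.199, 0.141], [0.666, 0.449, 0.27]]
[0.53542278 0.38700942]
s pur 33 [[0.452, 0.058, 0.098], [0.459, 0.062, 0.106], [0.473, 0.068, 0.111]]
s white 427 [[0.461, 0.107, 0.181], [0.542, 0.161, 0.186], [0.586, 0.222, 0.189]]
((525.7077026367188, 164.88125610351562), (138.46755981445312, 130.46792602539062), 2.5613858699798584)
s foot 719 [[0.468, 0.092, 0.024], [0.503, 0.136, 0.028], [0.899, 0.614, 0.031]]
((743.5557250976562, 389.30426025390625), (793.8558349609375, 289.6863098144531), 37.14026641845703)
t blue 349 [[0.47, 0.064, 0.028], [0.477, 0.161, 0.204], [0.636, 0.342, 0.277]]
[0.16916185 0.45409187]
t pur 30 [[0.454, 0.059, 0.103], [0.464, 0.063, 0.108], [0.472, 0.069, 0.114]]
t white 1382 [[0.476, 0.12, 0.181], [0.55, 0.164, 0.186], [0.592, 0.209, 0.19]]
((527.23681640625, 163.53228759765625), (137.5980682373047, 130.24996948242188), 1.0815562009811401)
t foot 738 [[0.485, 0.093, 0.024], [0.506, 0.116, 0.029], [0.594, 0.233, 0.032]]
((540.2969970703125, 165.29586791992188), (115.57067108154297, 148.8451385498047), 1.86965012550354)
```

View pics/c0.png

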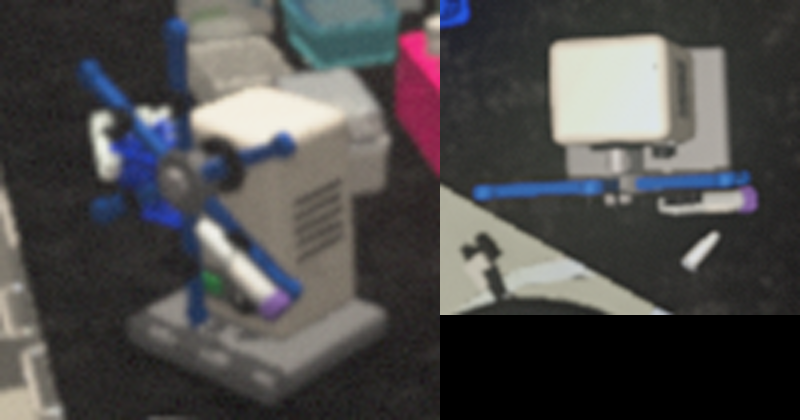

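The crop shows spokes at about 0/60/120… degrees with the tube at lower right (about +120°). The cap is at crop (270,302), and the path above and left of the wheel is clear. I'll fit the wheel, then turn it counter-clockwise, pushing the top spoke left first and then the next one.

```bash
cat > fit.py <<'E'
from h import *
from scipy.optimize import minimize
def fit(names=('scene',),tag=None,cs=None):
    cs=cs or [grab(n,tag+n) for n in names]; out=[]
    for c in cs:
        v,u=np.nonzero(c['depth']>0); d=c['depth'][v,u]
        P=(c['cam_to_world']@np.stack([(u-c['cx'])/c['fx']*d,-(v-c['cy'])/c['fy']*d,-d,d*0+1]))[:3].T
        h=cv2.cvtColor(c['frame'],cv2.COLOR_BGR2HSV)[v,u].astype(int)
        box=(abs(P[:,0]-.475)<.03)&(abs(P[:,1]-.165)<.14)&(abs(P[:,2]-.16)<.125)
        b=box&(h[:,0]>100)&(h[:,0]<125)&(h[:,1]>130)&(h[:,2]>60)
        p=box&(h[:,0]>=126)&(h[:,0]<160)&(h[:,1]>60)
        B=P[b]
        def cost(q):
            y=q[0]-B[:,1]; z=B[:,2]-.16-q[2]; r=np.hypot(y,z); t=np.arctan2(y,z)-q[1]
            e=(t+np.pi/6)%(np.pi/3)-np.pi/6
            return np.mean(np.minimum(abs(r*np.sin(e)),.02))
        q=min((minimize(cost,[.165,a,0],method='Nelder-Mead') for a in np.arange(0,1.05,.15)),key=lambda r:r.fun)
        cap=np.median(P[p],axis=0) if p.sum()>3 else np.full(3,np.nan)
        print(len(B),'yc,ang mod60,dz',q.x[0].round(4),(np.degrees(q.x[1])%60).round(1),q.x[2].round(4),'res',round(q.fun,4),
          'x~y',np.polyfit(B[:,1]-.165,B[:,0],1).round(3),'cap',cap.round(3),'cap ang',np.degrees(np.arctan2(q.x[0]-cap[1],cap[2]-.16)).round(1))
E
python3 -c "
from fit import *
fit(cs=[dict(np.load('pics/s0.npz')),dict(np.load('pics/t0.npz'))])"
python3 -m jog '[[[1,0,0,-0.3,0.22],[1,0,0,-0.75,0.44],[1,0,0,-1,0.66],[1,0,0,-1,0.88],[1,0,0,-1,1]]]' 20
```

```text
305 yc,ang mod60,dz 0.1602 1.0 0.0036 res 0.0028 x~y [-0.03   0.474] cap [0.459 0.062 0.106] cap ang 118.9
317 yc,ang mod60,dz 0.1623 0.9 0.0078 res 0.0025 x~y [-0.031  0.477] cap [0.464 0.063 0.108] cap ang 117.5
time_s: 0.72
eef_pos: [0.2233, 0.6103, 0.3513]
eef_rot: [[-0.418, 0.909, 0.0], [0.909, 0.418, -0.0], [-0.0, 0.0, -1.0]]
contact_force: [-0.4, 0.2, -0.4]
finger_gap: -0.001
gripper_force: 0.0
```

```bash
python3 -m jog '[[[1,-0.5,0.05,0,0.2],[1,-1,0.1,0,0.4],[1,-1,0.1,0,0.55],[1,-1,0.1,0,0.55]]]'
```

```text
time_s: 1.23
eef_pos: [0.2848, 0.5063, 0.3513]
eef_rot: [[-0.003, 1.0, -0.0], [1.0, 0.003, 0.0], [0.0, -0.0, -1.0]]
contact_force: [-0.5, 0.7, -0.1]
finger_gap: 0.001
gripper_force: 0.0
```

```bash
python3 -m jog '[[[1,-0.4,0.25,0,0],[1,-0.8,0.5,0,0],[1,-1,0.65,0,0],[1,-1,0.65,0,0]]]'
```

```text
time_s: 1.72
eef_pos: [0.3643, 0.3855, 0.3513]
eef_rot: [[-0.002, 1.0, 0.0], [1.0, 0.002, -0.0], [-0.0, 0.0, -1.0]]
contact_force: [-0.4, 0.3, 0.5]
finger_gap: 0.001
gripper_force: 0.0
```

```bash
python3 -m jog '[[[1,-0.4,0.25,0,0],[1,-0.8,0.5,0,0],[1,-1,0.65,0,0],[1,-1,0.65,0,0]]]'
```

```text
time_s: 2.22
eef_pos: [0.4421, 0.2666, 0.3512]
eef_rot: [[-0.002, 1.0, 0.0], [1.0, 0.002, -0.0], [-0.0, 0.0, -1.0]]
contact_force: [-0.5, 0.5, 0.6]
finger_gap: 0.003
gripper_force: 0.0
```

```bash
python3 -m jog '[[[1,-0.4,0.1,0,0],[1,-0.8,0.2,0,0],[1,-1,0.26,0,0],[1,-1,0.26,0,0]]]'
```

```text
time_s: 2.72
eef_pos: [0.4729, 0.1478, 0.3513]
eef_rot: [[-0.003, 1.0, -0.0], [1.0, 0.003, 0.0], [0.0, 0.0, -1.0]]
contact_force: [0.5, 0.4, -0.1]
finger_gap: -0.004
gripper_force: 0.0
```

```bash
python3 -m jog '[[[1,-0.15,0,0,0],[1,-0.15,0,0.25,0],[1,-0.15,0,0.5,0],[1,-0.15,0,0.75,0],[1,-0.15,0,0.85,0]]]'; python3 -c "
from fit import *
c=grab('scene','s1'); cv2.imwrite('pics/c1.png',cv2.resize(c['frame'][100:250,80:280],None,fx=3.5,fy=3.5,interpolation=2))"
```

```text
time_s: 3.35
eef_pos: [0.4718, 0.1297, 0.2478]
eef_rot: [[-0.005, 1.0, -0.003], [1.0, 0.005, -0.001], [-0.001, -0.003, -1.0]]
contact_force: [0.2, 0.5, -0.2]
finger_gap: -0.001
gripper_force: 0.0
```

View pics/c1.png

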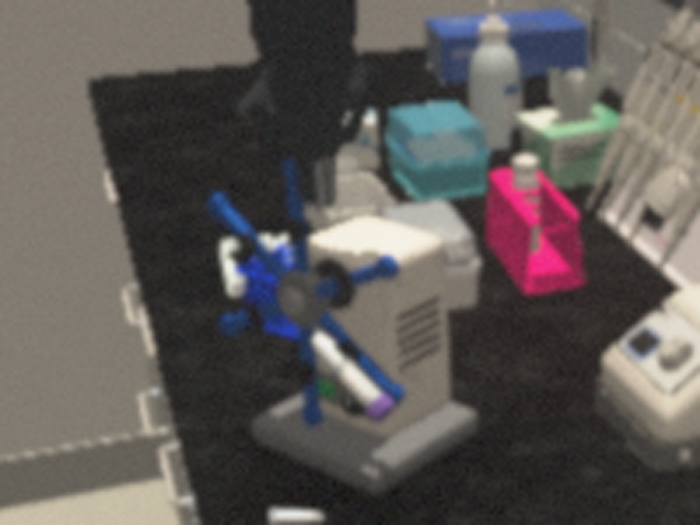

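The gripper fingertips are right of the top spoke at crop (325,190) and clear of everything. I'll start pushing left along the arc.

```bash
python3 -m jog '[[[1,0.12,0,-0.02,0],[1,0.18,0,-0.02,0],[1,0.25,0,-0.01,0],[1,0.31,0,0,0],[1,0.375,0,0.01,0]]]'; python3 -c "
from fit import *
fit(('scene',),'a')"
```

```text
time_s: 4.03
eef_pos: [0.473, 0.1746, 0.2482]
eef_rot: [[-0.002, 1.0, 0.0], [1.0, 0.002, 0.0], [0.0, 0.0, -1.0]]
contact_force: [-1.1, -0.1, 1.2]
finger_gap: -0.002
gripper_force: 0.7
267 yc,ang mod60,dz 0.1603 43.1 0.0041 res 0.0027 x~y [-0.034  0.474] cap [0.458 0.048 0.138] cap ang 101.0
```

```bash
python3 -m jog '[[[1,0.075,0,0.025,0],[1,0.147,0,0.058,0],[1,0.214,0,0.1,0],[1,0.277,0,0.147,0],[1,0.333,0,0.2,0]]]'
```

```text
time_s: 4.7
eef_pos: [0.4727, 0.2148, 0.2236]
eef_rot: [[-0.003, 1.0, 0.0], [1.0, 0.003, 0.0], [0.0, 0.0, -1.0]]
contact_force: [-0.7, -0.3, 1.4]
finger_gap: -0.002
gripper_force: 0.8
```

```bash
python3 -m jog '[[[1,0.05,0,0.055,0],[1,0.09,0,0.11,0],[1,0.125,0,0.165,0],[1,0.15,0,0.22,0],[1,0.15,0,0.22,0]]]';  python3 -c "
from fit import *
fit(('scene',),'b')"
```

```text
time_s: 5.32
eef_pos: [0.4724, 0.2319, 0.1969]
eef_rot: [[-0.003, 1.0, -0.001], [1.0, 0.003, -0.001], [-0.001, -0.001, -1.0]]
contact_force: [-0.3, -0.7, -0.5]
finger_gap: 0.001
gripper_force: 0.0
304 yc,ang mod60,dz 0.1606 51.1 0.0036 res 0.003 x~y [-0.04   0.474] cap [0.46  0.07  0.233] cap ang 51.3
```

```bash
python3 -m jog '[[[1,0,0,-0.4,0],[1,0,0,-0.9,0],[1,-0.3,0,-0.95,0],[1,-0.725,0,-0.95,0],[1,-0.725,0,-0.95,0]]]'
```

```text
time_s: 6.0
eef_pos: [0.4733, 0.1407, 0.3124]
eef_rot: [[0.005, 1.0, 0.001], [1.0, -0.005, 0.0], [0.0, 0.001, -1.0]]
contact_force: [-0.3, 0.9, 0.8]
finger_gap: 0.003
gripper_force: 0.0
```

```bash
python3 -m jog '[[[1,0,0,0.2,0],[1,0,0,0.4,0],[1,0,0,0.48,0],[1,0,0,0.48,0]]]'
```

```text
time_s: 6.5
eef_pos: [0.4728, 0.1453, 0.2538]
eef_rot: [[-0.003, 1.0, -0.001], [1.0, 0.003, -0.001], [-0.001, -0.001, -1.0]]
contact_force: [0.6, 0.0, -0.4]
finger_gap: 0.002
gripper_force: 0.0
```

```bash
python3 -m jog '[[[1,0.12,0,0,0],[1,0.2,0,0.015,0],[1,0.29,0,0.04,0],[1,0.38,0,0.08,0],[1,0.464,0,0.128,0]]]'
```

```text
time_s: 7.12
eef_pos: [0.4728, 0.2017, 0.2385]
eef_rot: [[-0.003, 1.0, 0.0], [1.0, 0.003, 0.0], [0.0, 0.0, -1.0]]
contact_force: [0.5, -0.6, 1.6]
finger_gap: -0.004
gripper_force: 0.7
```

```bash
python3 -m jog '[[[1,0.05,0,0.035,0],[1,0.09,0,0.07,0],[1,0.12,0,0.105,0],[1,0.155,0,0.15,0],[1,0.155,0,0.15,0]]]';  python3 -c "
from fit import *
fit(('scene','top'),'c')"
```

```text
time_s: 7.75
eef_pos: [0.4725, 0.2194, 0.2202]
eef_rot: [[-0.003, 1.0, -0.001], [1.0, 0.003, -0.001], [-0.001, -0.001, -1.0]]
contact_force: [0.3, -0.6, -0.5]
finger_gap: 0.002
gripper_force: 0.0
242 yc,ang mod60,dz 0.1603 9.0 0.0027 res 0.0028 x~y [-0.039  0.473] cap [0.457 0.141 0.276] cap ang 9.5
206 yc,ang mod60,dz 0.1602 7.6 0.0071 res 0.0021 x~y [-0.034  0.477] cap [0.459 0.144 0.279] cap ang 7.9
```

```bash
python3 -m jog '[[[1,0.025,0,0.025,0],[1,0.045,0,0.05,0],[1,0.058,0,0.072,0],[1,0.058,0,0.072,0],[1,0.058,0,0.072,0]]]';  python3 -c "
from fit import *
fit(('scene','top'),'d')
c=dict(np.load('pics/dscene.npz')); cv2.imwrite('pics/c2.png',cv2.resize(c['frame'][100:250,80:280],None,fx=3.5,fy=3.5,interpolation=2))"
```

```text
time_s: 8.48
eef_pos: [0.4726, 0.2265, 0.212]
eef_rot: [[-0.003, 1.0, -0.0], [1.0, 0.003, 0.0], [0.0, -0.0, -1.0]]
contact_force: [0.2, -0.3, -0.2]
finger_gap: -0.001
gripper_force: 0.0
230 yc,ang mod60,dz 0.1597 2.3 0.0026 res 0.0025 x~y [-0.034  0.473] cap [0.456 0.155 0.276] cap ang 2.2
212 yc,ang mod60,dz 0.1629 2.2 0.008 res 0.0023 x~y [-0.032  0.477] cap [0.459 0.157 0.281] cap ang 2.7
```

View pics/c2.png

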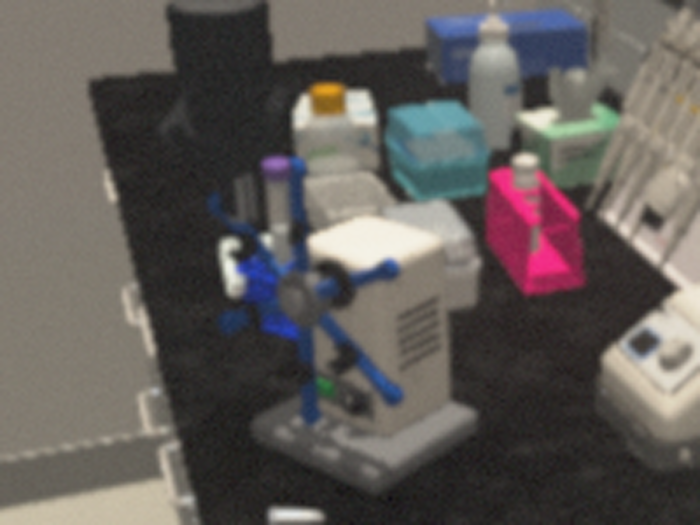

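The tube at crop (278,190) is nearly upright and the fingers are clear on the left at (245,195). About 2° remain.

```bash
python3 -m jog '[[[1,0.007,0,0.012,0],[1,0.014,0,0.025,0],[1,0.014,0,0.025,0],[1,0.014,0,0.025,0]]]';  python3 -c "
from fit import *
fit(('scene','top'),'e')"
```

```text
time_s: 9.07
eef_pos: [0.4726, 0.2279, 0.209]
eef_rot: [[-0.002, 1.0, -0.0], [1.0, 0.002, -0.0], [-0.0, -0.0, -1.0]]
contact_force: [-0.3, 0.3, -1.5]
finger_gap: -0.006
gripper_force: 0.0
253 yc,ang mod60,dz 0.1603 0.1 0.0032 res 0.0028 x~y [-0.037  0.473] cap [0.455 0.159 0.276] cap ang 0.8
220 yc,ang mod60,dz 0.1624 59.9 0.0082 res 0.0024 x~y [-0.032  0.477] cap [0.459 0.162 0.28 ] cap ang 0.3
```

```bash
python3 -m jog '[[[1,0,0,-0.15,0],[1,0.02,0,-0.5,0],[1,0.1,0,-0.9,0],[1,0.4,0,-1,0],[1,0.8,0,-1,0]]]'; python3 -m jog '[[[1,0.4,0,0,0],[1,0.8,0,0,0],[1,0.8,0,0,0],[1,0.8,0,0,0]]]';  python3 -c "
from fit import *
fit(('scene','top'),'f')
c=dict(np.load('pics/fscene.npz')); cv2.imwrite('pics/c3.png',cv2.resize(c['frame'][100:300,80:370],None,fx=2.7,fy=2.7,interpolation=2))"
```

```text
time_s: 9.8
eef_pos: [0.4736, 0.3243, 0.3312]
eef_rot: [[0.0, 1.0, 0.003], [1.0, -0.0, 0.003], [0.003, 0.003, -1.0]]
contact_force: [-0.7, 0.1, 0.8]
finger_gap: -0.0
gripper_force: 0.0
time_s: 10.3
eef_pos: [0.4724, 0.4191, 0.3287]
eef_rot: [[-0.002, 1.0, -0.0], [1.0, 0.002, -0.001], [-0.001, -0.0, -1.0]]
contact_force: [0.5, 0.2, -0.6]
finger_gap: -0.001
gripper_force: 0.0
308 yc,ang mod60,dz 0.1601 0.3 0.0035 res 0.0026 x~y [-0.028  0.474] cap [0.455 0.16  0.276] cap ang 0.2
317 yc,ang mod60,dz 0.1621 59.6 0.0075 res 0.0023 x~y [-0.03   0.477] cap [0.459 0.162 0.28 ] cap ang -0.0
```

View pics/c3.png

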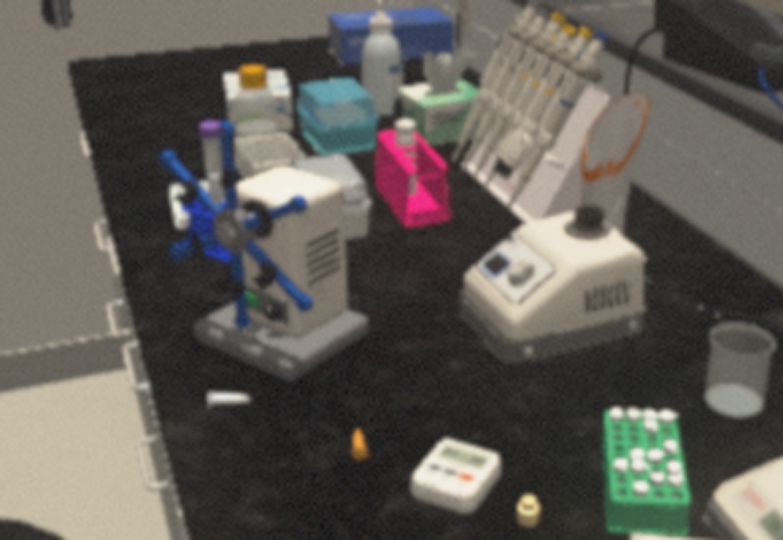

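The picture shows the tube upright with its cap on top at (210,128), the mixer in place, the bystanders undisturbed and the gripper clear.

```bash
python3 -c "
from bench import bot
print(bot.close_job())"
```

```text
the job is handed in; nothing more can be done
None
```

The tube now stands straight up with its purple cap on top (within about half a degree by the cameras), the mixer and the other things look unmoved, the gripper is clear, and the job was handed in at about 10 s of the 61 s allowed.

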